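# Set the sharpening stone into its corner stop

## Robot

A 6-joint arm with a two-finger parallel gripper is mounted at the origin on a cart in front of the work surface, level with it; the furniture and walls round the work are solid. World frame = base frame: x ahead of the robot, y to its left, z up, the work surface at z = 0. Lengths are in m, angles in rad, forces in N, time in s.
With the tool pointing down it reaches from about 0.225 to 0.875 m from the base axis. Payload 3.4 kg.
Tool frame: the origin (TCP) lies on the centre line of the jaws, within the pads' length; the fingertips stand 14 mm ahead of it and the grasp point (between the pads) lies 5 mm behind it; z points along the fingers, y is the line along which they close (so a half turn about z gives the same grasp; the last joint's range is limited). The gripper opens to 85 mm and grips with 20 to 120 N. Pads are 22 mm wide; open, the fingers measure 114 mm over their backs; the gripper's body (76 mm by 85 mm) begins 54 mm behind the grasp point. The pads swing forward as they close: fully open they stand 13 mm farther back than shut.
Start: joints at [-1.289, 0.276, 1.505, -0, 1.361, -0.121], TCP at [0.225, -0.529, 0.245] pointing down, gripper open.
Joint ranges: [-2.89, 2.89], [-0.75, 2.08], [0.22, 2.7], [-1.18, 4.32], [0.11, 2.71], [-2.7, 2.7]. Speed limits (rad/s): [2.57, 2.57, 3.14, 3.14, 3.14, 3.14].

## Interface

Orientations are given as a unit quaternion [w, x, y, z].
In Python, from rig import manip, eyes gives the robot as it stands.
- The arm moves only by the shell command python3 -m creep 'ROWS' [FORCE]. ROWS is JSON, a list of rows, each a list of 5 numbers: the opening, from 0 (shut) to 1 (fully open), then the shift along the tool's x, y, z normalised to -1 to 1, where 1 is 0.5 m, then the turn about the tool's z normalised to -1 to 1, where 1 is 360 degrees. In form: [[fingers, dx, dy, dz, spin], ...]. A call has 1 to 10 rows; each row is the pose to reach, as a shift and turn from the pose commanded when the call began, along the tool's axes at that moment, turning the shorter way round; what a row does not reach only later rows make up. A row lasts 1/10 s, in which the tool goes at most 50 mm and 8.59 degrees, less where a joint would pass 70% of its speed; a pose out of reach is approached as far as the arm can. A call with a number of a shift or a turn outside -1 to 1 is refused whole. A call with a gripper value outside its range is refused whole. The fingers move at their own pace and stop on an object; FORCE is the grip in N (left out, the last holds). Time passes only in rows, so rows that repeat a pose let the fingers close. It gives the time, the measured TCP pose, the force, the opening and the grip force at its end, in the units of the state.
- manip.get_state(): the state, without advancing time (a new reading comes with each control period).
- eyes.get_image(name): name is "scene" or "side" or "wrist"; returns a dict with "frame" (480x640x3 uint8, red, green, blue), "fx", "fy", "cx", "cy" (pixels), "R" (3x3) and "t" (3): a world point X has camera coordinates R X + t. Camera axes: x right, y down, z forward; pixel columns grow to the right and rows downward; lengths in m; the calibration is good to about 2 mm. A picture is of the moment at which its call begins. There is no depth.
- manip.sign_off(): hands the job in; it is judged then, once.
Trained networks look in the newest picture that a camera, given by its name, has taken for a name from the list of things; names that differ only in an ending like _2 or _b are one class to them, and where a whole thing is asked for, a point or a joint stands for the part that bears it (a point fixed in the world has none). Each returns a list of dicts, best first, with "confidence" (0 to 1); they miss things now and then, are a little off and sometimes report something else, mostly with a low value. They report only what shows in the picture. A call takes as long as a camera call.
- eyes.regions_of(camera, label): "mask" (480x640 bool, what is visible of it) and "bbox" ([left, top, right, bottom] in pixels, round what is visible of it).
- eyes.place_of(camera, label): "centre" ([column, row] in pixels: a listed point, or the origin of a listed thing).
The state is a dict: "clock": time; "qpos": joint angles; "qd": joint speeds; "effort": joint torques, N m; "position": TCP position; "ee_rot": TCP orientation; "contact_force": force on the tool from outside, world axes, zero at the start; "moment": the same for the moment, N m; "width": finger opening in m; "gripper_force": force on a finger pad.
Only numpy, scipy, OpenCV 4.12 (cv2) and the standard library are available. Lean on these libraries where they do the work, as an engineer would, in place of code of your own. Each camera call takes 0.05 s, during which the arm holds its last target. There are 200 camera calls.

## Task

Push the two-tone sharpening stone along the counter into the dark steel corner stop, so that its long side lies flat against the long rail and its left end touches the short end stop. Slide it with the fingers without lifting or tipping it, then leave it there. Leave the shakers, the dip cup, the marker and the carton stack as they stand.

Things in the scene. Friction and masses are not known exactly. Their poses are not given: they have to be found in the camera images.
- stone: Loose two-tone sharpening stone (brown upper half, grey lower half), a block 44 x 120 x 26 mm (x, y, z) lying flat on the counter, about 0.36 kg. Origin at the centre of its underside; its y axis runs along the 120 mm length, z up. It starts in front of the rail, right of the end stop, turned up to 0.3 rad; sliding it takes up to 10 N.
- corner_stop: Fixed L of dark steel bar, 20 mm high, bars 16 mm thick. Origin: inside corner at counter height. Long rail: 250 mm along own -y (to the robot's right), inner face at x = 0, bar at x > 0 (far side). End stop: 86 mm along own -x (to the robot), inner face at y = 0, bar at y > 0. Turned up to 0.12 rad. Stone home: its origin at x = -0.022, y = -0.060 in this frame.
- pepper_shaker: Bystander: white round pepper shaker, 47 mm diameter, 66 mm high, origin at the centre of its underside. Stands to the left of the end stop.
- dip_cup: Bystander: empty grey steel dip cup, 66 mm across the rim, 36 mm high, origin at the centre of its underside. Stands to the left of the end stop.
- dredger: Bystander: dark grey cylindrical shaker, 51 mm diameter, 96 mm high, origin at the centre of its underside. Stands to the left of the end stop.
- marker: Bystander: black and white marker pen, 132 mm long, 15 mm thick, lying on the counter at the left rear; origin at the centre of its underside.
- carton_stack: Bystander: nest of white cartons, 152 x 154 x 106 mm high, standing behind the long rail at the right rear of the counter, beside a tall fixed steel box that stands close behind the corner stop's left end (keep the gripper's body and wrist clear of both); origin at the centre of its underside.

How it is judged:
By the outcome, as a careful person would: the job done as asked, in the order asked, and still so for the second after the job is handed in, with the robot touching nothing.
It also fails if it takes over 45 s, if anything falls off the work surface, if the arm or the gripper's body presses on something with over 40 N, if the wrist force passes 120 N, or if a joint passes its speed limit or range.

## Working session

There is one attempt and no reset: what is moved stays moved. The work goes in short steps, Python scripts to look and compute and a shell command to move; the robot and the scene stay as the last step left them, time stands still between calls to the robot, and variables do not carry over. Pictures are saved under pics/ and viewed, at most 10 in all, crops included, and the job is handed in when it is done.

```bash
mkdir -p pics
cat > h.py <<'E'
import numpy as np, cv2
from rig import manip, eyes
def plane(im,uv,z=0.):
    uv=np.atleast_2d(np.asarray(uv,float)); d=np.c_[(uv[:,0]-im['cx'])/im['fx'],(uv[:,1]-im['cy'])/im['fy'],np.ones(len(uv))]
    R=np.array(im['R']);t=np.array(im['t']); c=-R.T@t; d=d@R
    return c+d*((z-c[2])/d[:,2])[:,None]
def proj(im,X):
    p=np.atleast_2d(X)@np.array(im['R']).T+im['t']; return np.c_[im['fx']*p[:,0]/p[:,2]+im['cx'],im['fy']*p[:,1]/p[:,2]+im['cy']]
def save(n,im): cv2.imwrite('pics/'+n+'.png',im['frame'][:,:,::-1])
E
cat > a.py <<'E'
from h import *
s=manip.get_state(); print({k:np.round(s[k],3) for k in('clock','position','ee_rot','contact_force','width')})
fr=[]
for c in('scene','side'):
    im=eyes.get_image(c); fr.append(im['frame']); save(c+'1',im); print(c,'cam',-np.array(im['R']).T@im['t'])
    for l in('stone','corner_stop','pepper_shaker','dip_cup','dredger','carton_stack'):
        r=eyes.regions_of(c,l)[:2]; p=eyes.place_of(c,l)[:1]
        for q in r:
            m=q['mask'].astype('uint8'); ys,xs=np.nonzero(m)
            print(l,round(q['confidence'],2),np.round(q['bbox']),[np.round(plane(im,a['centre'])[0,:2],3) for a in p])
            if l in('stone','corner_stop'):
                k=max(cv2.findContours(m,0,2)[0],key=cv2.contourArea); print(cv2.approxPolyDP(k,3,True)[:,0].tolist())
E
python3 a.py
```

```text
{'clock': np.float64(0.0), 'position': array([ 0.225, -0.528,  0.244]), 'ee_rot': array([-0.001,  0.98 ,  0.2  , -0.   ]), 'contact_force': array([ 0.559, -0.478,  0.138]), 'width': np.float64(0.085)}
scene cam [-0.12267119  0.16510945  1.14787393]
stone 0.68 [414. 284. 429. 302.] [array([ 0.709, -0.133])]
[[426, 283], [413, 286], [415, 300]]
corner_stop 0.58 [330. 252. 444. 314.] [array([0.542, 0.041])]
[[444, 257], [334, 268], [330, 283], [336, 309], [343, 310], [340, 277], [438, 266]]
pepper_shaker 0.92 [274. 300. 298. 324.] [array([0.447, 0.162])]
dip_cup 0.86 [232. 307. 267. 337.] [array([0.435, 0.237])]
dredger 0.69 [192. 296. 224. 338.] [array([0.446, 0.324])]
carton_stack 0.68 [367. 154. 446. 238.] [array([ 0.717, -0.134])]
carton_stack 0.33 [191. 294. 224. 338.] [array([ 0.717, -0.134])]
side cam [ 0.63456024 -0.54947022  0.62268196]
stone 0.73 [209. 313. 258. 396.] [array([ 0.469, -0.181])]
[[229, 317], [212, 367], [210, 389], [214, 396], [240, 398], [255, 325], [253, 318]]
corner_stop 0.83 [253. 242. 310. 383.] [array([0.54 , 0.039])]
[[254, 243], [254, 254], [298, 259], [279, 381], [287, 383], [308, 245]]
pepper_shaker 0.6 [250. 179. 274. 222.] [array([0.457, 0.152])]
dip_cup 0.77 [252. 168. 281. 193.] [array([0.446, 0.238])]
dredger 0.65 [262. 122. 288. 172.] [array([0.45 , 0.318])]
carton_stack 0.69 [346. 268. 473. 401.] [array([ 0.717, -0.142])]
```

Run:
```python
import cv2
a=cv2.imread('pics/scene1.png')[230:380,180:480];b=cv2.imread('pics/side1.png')[110:440,150:500]
a=cv2.resize(a,(800,400),interpolation=3)
cv2.imwrite('pics/sc.png',a); cv2.imwrite('pics/sd.png',cv2.resize(b,(636,600),interpolation=3))
```

```text
(no output)
```

View pics/sc.png

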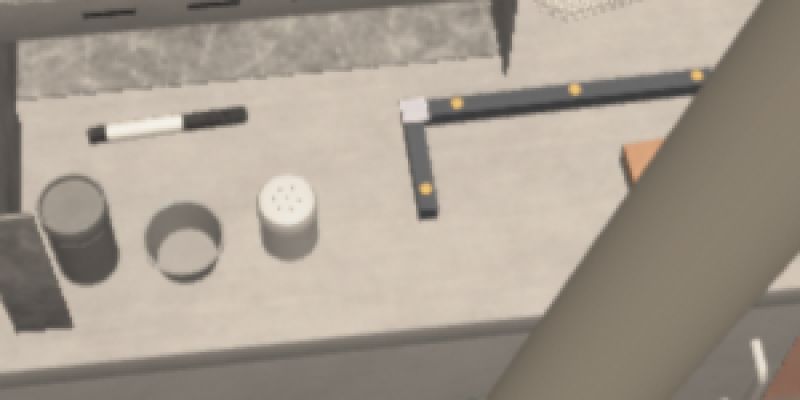

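View pics/sd.png

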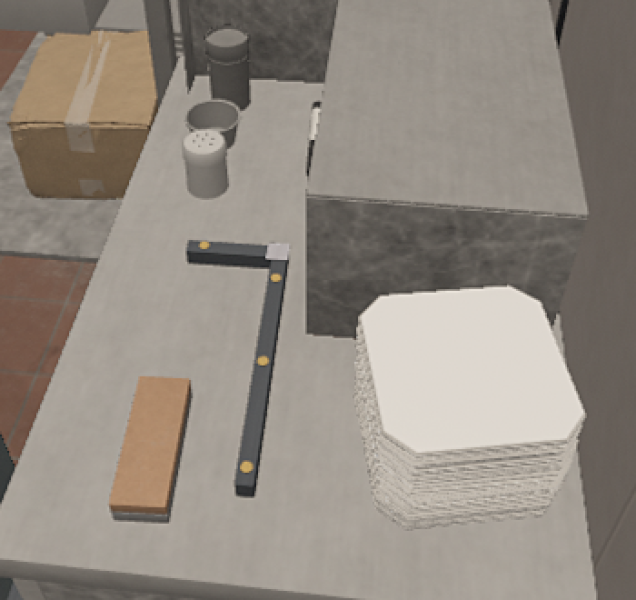

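The scene view shows the end stop at about (330–343, 268–310) and the rail running right from it, with the arm hiding most of the stone. The side view shows the whole stone at about (210–257, 317–398), with a clear counter between it and the rail. I'll fit poses next.

```bash
cat > fit.py <<'E'
from h import *
from scipy.optimize import least_squares
def box(x0,x1,y0,y1,h): return np.array([[x,y,z] for x in(x0,x1) for y in(y0,y1) for z in(0,h)])
ST=[box(-.022,.022,-.06,.06,.026)]; CO=[box(0,.016,-.25,.016,.02),box(-.086,.016,0,.016,.02)]
def T(p,B): c,s=np.cos(p[2]),np.sin(p[2]); return B@np.array([[c,s,0],[-s,c,0],[0,0,1]])+[p[0],p[1],0]
def rend(im,p,bs):
    m=np.zeros((1920,2560),'uint8')
    for b in bs: cv2.fillConvexPoly(m,cv2.convexHull(np.round(proj(im,T(p,b))*4+1.5).astype(np.int32)),255)
    return cv2.resize(m,(640,480),interpolation=cv2.INTER_AREA)/255.
def fit(views,p0,bs):
    t=[(im,cv2.GaussianBlur(m.astype('float32'),(0,0),1.5)) for im,m in views]
    f=lambda p:np.concatenate([(cv2.GaussianBlur(rend(im,p,bs).astype('float32'),(0,0),1.5)-m).ravel() for im,m in t])
    from scipy.optimize import minimize
    S=np.array([.02,.02,.1]);best=None
    for _ in range(2):
        r=minimize(lambda u:(f(u*S)**2).sum(),np.array(p0)/S,method='Nelder-Mead',options=dict(initial_simplex=np.array(p0)/S+np.r_[[[0,0,0]],np.eye(3)*.6],xatol=.005,fatol=.05)); p0=r.x*S
    return p0,r.fun
def look(cams,stone0=None,corner0=(.54,.04,0)):
    V={'stone':[], 'corner_stop':[]}; ims={}
    for c in cams:
        im=ims[c]=eyes.get_image(c)
        for l in V:
            r=eyes.regions_of(c,l)
            if r and r[0]['confidence']>.4: V[l].append((c,(im,r[0]['mask'])))
    return ims,V
E
python3 - <<'E'
from fit import *
ims,V=look(['scene','side'])
print('stone side',fit([v for c,v in V['stone'] if c=='side'],[.45,-.18,0],ST))
for cs in(['side'],['scene'],['side','scene']): print('corner',cs,fit([v for c,v in V['corner_stop'] if c in cs],[.54,.04,0],CO))
im=ims['side']; print('box corner',plane(im,[[150+310/1.817,110+335/1.818]]))
E
```

```text
stone side (array([ 0.471469  , -0.18146778,  0.05675771]), np.float64(17.10128402709961))
corner ['side'] (array([0.53772686, 0.03801816, 0.02277215]), np.float64(30.780689239501953))
corner ['scene'] (array([0.53772629, 0.04141383, 0.02672223]), np.float64(41.08374786376953))
corner ['side', 'scene'] (array([0.53796761, 0.03961008, 0.02165109]), np.float64(91.96669006347656))
box corner [[ 0.58594641 -0.04206176  0.        ]]
```

```bash
python3 -m creep '[[1,0.622,-0.49,0.1,0.06],[1,0.622,-0.49,0.1,0.06],[1,0.622,-0.49,0.1,0.06],[1,0.622,-0.49,0.1,0.06],[1,0.622,-0.49,0.1,0.06],[1,0.622,-0.49,0.1,0.06],[1,0.622,-0.49,0.1,0.06],[1,0.622,-0.49,0.2,0.06],[1,0.622,-0.49,0.29,0.06],[1,0.622,-0.49,0.29,0.06]]'
python3 - <<'E'
from fit import *
ims,V=look(['scene','side','wrist'])
for l,b,p0 in(('stone',ST,[.471,-.18,.057]),('corner_stop',CO,[.538,.039,.023])):
    for c,v in V[l]: print(l,c,fit([v],p0,b))
s=manip.get_state();print(s['position'],s['ee_rot'],s['contact_force'])
save('w2',ims['wrist']);save('sd2',ims['side'])
E
```

```text
clock: 2.6
position: [0.4135, -0.1783, 0.097]
ee_rot: [-0.002, 1.0, 0.014, -0.003]
contact_force: [-0.8, 1.2, -0.1]
width: 0.0855
gripper_force: 0.0
stone scene (array([ 0.46738478, -0.17552481, -0.00850628]), np.float64(460.84674072265625))
stone side (array([ 0.47138347, -0.18042609,  0.05305477]), np.float64(13.471288681030273))
stone wrist (array([ 0.47105664, -0.17945964,  0.05156002]), np.float64(32.60487365722656))
corner_stop scene (array([0.54111672, 0.0344938 , 0.00409508]), np.float64(779.6458740234375))
corner_stop side (array([0.53815211, 0.03798268, 0.02128074]), np.float64(19.164613723754883))
corner_stop wrist (array([0.53786827, 0.04015121, 0.0237977 ]), np.float64(8.773696899414062))
[ 0.41611649 -0.18268964  0.10153609] [8.36828930e-04 9.99921639e-01 1.24327434e-02 1.20070969e-03] [-0.10138286  0.11135384 -0.33210841]
```

View pics/w2.png

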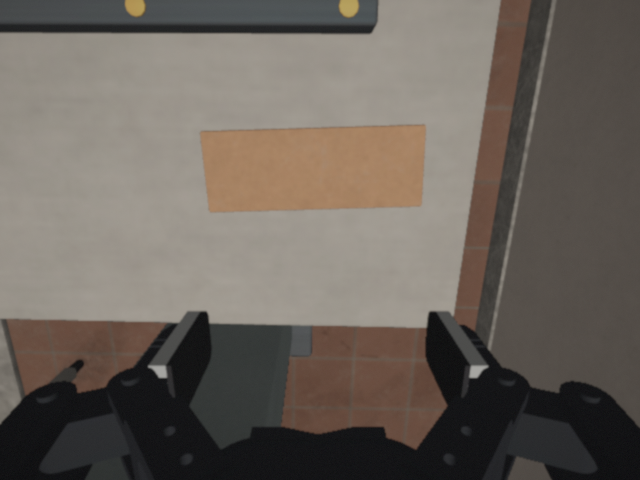

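The wrist view shows the stone at (201–426, 125–212), the rail at the top and the open fingers at the bottom, over the counter and clear of the stone. Both views agree on the poses, so I'm descending.

```bash
python3 -m creep '[[1,0,0,0.08,0],[1,0,0,0.13,0],[1,0,0,0.164,0],[1,0,0,0.164,0]]'
python3 - <<'E'
from h import *
s=manip.get_state();print(s['position'],s['contact_force'])
im=eyes.get_image('side');print(np.round(proj(im,[s['position']])));save('sd3',im)
cv2.imwrite('pics/sd3c.png',cv2.resize(im['frame'][290:430,170:330,::-1],(685,600),interpolation=3))
E
```

```text
clock: 3.45
position: [0.4143, -0.1814, 0.0171]
ee_rot: [-0.001, 1.0, 0.013, -0.002]
contact_force: [-0.4, 0.3, 0.0]
width: 0.0859
gripper_force: 0.0
[ 0.41425014 -0.18138755  0.01708874] [-0.43759453  0.34387048  0.04911277]
[[195. 350.]]
```

View pics/sd3c.png

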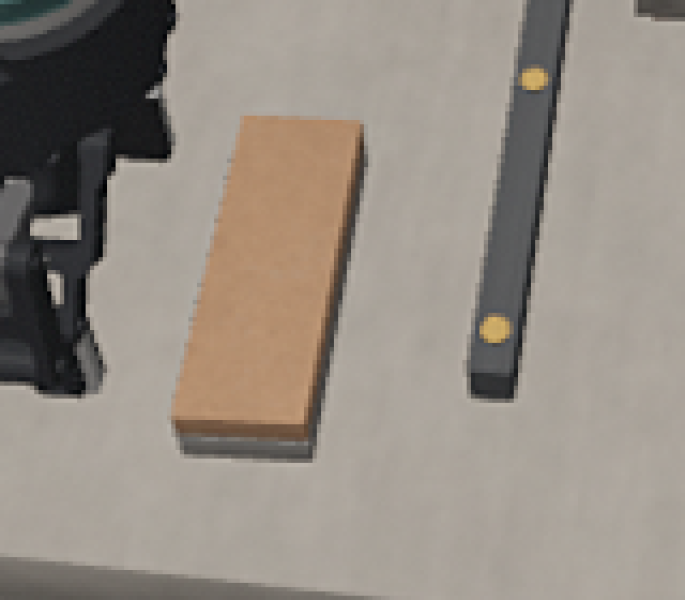

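No contact, and the gripper at left hovers just above the counter, clear of the stone. I'm lowering it carefully.

```bash
python3 -m creep '[[1,0,0,0.01,0],[1,0,0,0.014,0],[1,0,0,0.018,0],[1,0,0,0.018,0]]'; python3 -m creep '[[1,0,0,0.003,0],[1,0,0,0.006,0],[1,0,0,0.006,0]]'
```

```text
clock: 3.9
position: [0.4157, -0.1819, 0.0096]
ee_rot: [0.0, 1.0, 0.013, 0.0]
contact_force: [0.8, -0.1, -0.1]
width: 0.0852
gripper_force: 0.0
clock: 4.2
position: [0.4154, -0.1817, 0.0062]
ee_rot: [-0.0, 1.0, 0.013, -0.0]
contact_force: [-0.1, 0.1, -0.8]
width: 0.0854
gripper_force: 0.0
```

```bash
python3 -m creep '[[1,0.01,0,0.003,0],[1,0.03,0,0.003,0],[1,0.045,0,0.003,0],[1,0.06,0,0.003,0],[1,0.075,0,0.003,0],[1,0.09,0,0.003,0],[1,0.1,0,0.003,0],[1,0.11,0,0.003,0],[1,0.12,0,0.003,0],[1,0.12,0,0.003,0]]'
python3 - <<'E'
from fit import *
ims,V=look(['side','wrist'])
for l,b,p0 in(('stone',ST,[.505,-.18,.03]),('corner_stop',CO,[.538,.039,.023])):
    for c,v in V[l]: print(l,c,fit([v],p0,b))
s=manip.get_state();print(s['position'],s['contact_force'])
E
```

```text
clock: 5.2
position: [0.477, -0.1804, 0.0048]
ee_rot: [0.0, 1.0, 0.013, 0.001]
contact_force: [-1.4, -0.1, -0.4]
width: 0.0854
gripper_force: 0.0
stone side (array([ 0.51035119, -0.18114881,  0.02947742]), np.float64(8.368684768676758))
stone wrist (array([ 0.5093341 , -0.17900272,  0.02644909]), np.float64(124.17940521240234))
corner_stop side (array([0.53823097, 0.03722957, 0.01991244]), np.float64(13.352564811706543))
corner_stop wrist (array([0.53750118, 0.04023787, 0.0217981 ]), np.float64(55.4178466796875))
[ 0.47580028 -0.18040814  0.00496247] [0.0953671  0.49874254 0.67098633]
```

```bash
python3 -m creep '[[1,0.008,0,0,0],[1,0.014,0,0,0],[1,0.018,0,0,0],[1,0.018,0,0,0]]'; python3 -m creep '[[1,0.002,0,0,0],[1,0.004,0,0,0],[1,0.004,0,0,0]]';python3 -m creep '[[1,0.002,0,0,0],[1,0.003,0,0,0],[1,0.003,0,0,0]]'
```

```text
clock: 5.9
position: [0.484, -0.1797, 0.0047]
ee_rot: [-0.0, 1.0, 0.013, -0.001]
contact_force: [-3.6, 1.3, 3.2]
width: 0.0854
gripper_force: 2.0
clock: 6.2
position: [0.4863, -0.1797, 0.0047]
ee_rot: [-0.0, 1.0, 0.013, -0.0]
contact_force: [-3.7, -0.5, 1.9]
width: 0.0853
gripper_force: 1.9
clock: 6.5
position: [0.4877, -0.1798, 0.0047]
ee_rot: [-0.0, 1.0, 0.013, -0.0]
contact_force: [-4.8, 0.5, 2.3]
width: 0.0853
gripper_force: 2.4
```

```bash
python3 -m creep '[[1,0.002,0,0,0],[1,0.002,0,0,0]]'; python3 -m creep '[[1,0.002,0,0,0],[1,0.002,0,0,0]]';python3 -m creep '[[1,0.002,0,0,0],[1,0.002,0,0,0]]'
python3 - <<'E'
from fit import *
ims,V=look(['side','wrist'])
for l,b,p0 in(('stone',ST,[.52,-.18,.03]),('corner_stop',CO,[.538,.039,.023])):
    for c,v in V[l]: print(l,c,fit([v],p0,b))
s=manip.get_state();print(s['position'],s['contact_force'])
save('w4',ims['wrist'])
E
```

```text
clock: 6.7
position: [0.4877, -0.1798, 0.0047]
ee_rot: [-0.0, 1.0, 0.013, -0.001]
contact_force: [-7.9, -1.5, 4.9]
width: 0.0857
gripper_force: 3.7
clock: 6.9
position: [0.4877, -0.1798, 0.0047]
ee_rot: [-0.0, 1.0, 0.013, -0.002]
contact_force: [-9.8, -1.4, 6.9]
width: 0.0852
gripper_force: 4.9
clock: 7.1
position: [0.4877, -0.1797, 0.0047]
ee_rot: [-0.0, 1.0, 0.013, -0.003]
contact_force: [-12.3, -2.4, 8.8]
width: 0.0854
gripper_force: 6.1
stone side (array([ 0.51993617, -0.17980631,  0.03613836]), np.float64(47.24122619628906))
stone wrist (array([ 0.51912324, -0.17876011,  0.03666588]), np.float64(1772.9384765625))
corner_stop side (array([0.53851931, 0.03840831, 0.01847546]), np.float64(90.70503997802734))
corner_stop wrist (array([0.53736951, 0.04038566, 0.02265758]), np.float64(139.36679077148438))
[ 0.48764802 -0.17970244  0.00472524] [-11.57680302  -2.102176     7.58084469]
```

View pics/w4.png

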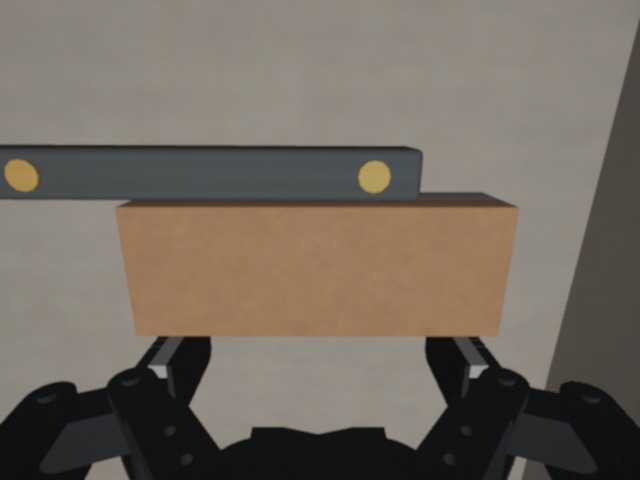

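The wrist view shows the stone's top at (118–517, 206) to (136–500, 335), against the rail and overhanging its right end. I'll check it for tipping with a 6-DoF fit to the top corners.

Run:
```python
from fit import *
im=eyes.get_image('wrist')
P=np.array([[.022,.06,.026],[.022,-.06,.026],[-.022,.06,.026],[-.022,-.06,.026]])
uv=np.array([[118,206],[517,206],[136,335],[500,335.]])
K=np.array([[im['fx'],0,im['cx']],[0,im['fy'],im['cy']],[0,0,1]])
ok,rv,tv=cv2.solvePnP(P,uv,K,None,flags=cv2.SOLVEPNP_ITERATIVE)
R=np.array(im['R']); A=R.T@cv2.Rodrigues(rv)[0]; print(np.round(A,3)); o=R.T@(tv.ravel()-im['t']); print(o, (P@A.T+o).round(4))
print('flat pred',proj(im,T([.5205,-.179,.0225],P)).round(1))
print('plane',plane(im,uv,.026).round(4)); print('cam',-R.T@im['t'],R[2])
```

```text
[[ 0.999 -0.028  0.039]
 [ 0.028  1.     0.003]
 [-0.039 -0.002  0.999]]
[ 0.51916312 -0.1791337  -0.00079126] [[ 0.5405 -0.1185  0.0242]
 [ 0.5438 -0.2384  0.0244]
 [ 0.4965 -0.1197  0.0259]
 [ 0.4999 -0.2396  0.0262]]
flat pred [[114.6 204. ]
 [520.5 205.8]
 [136.3 334.6]
 [497.7 336.1]]
plane [[ 0.5406 -0.1195  0.026 ]
 [ 0.5438 -0.2375  0.026 ]
 [ 0.497  -0.1194  0.026 ]
 [ 0.5003 -0.2402  0.026 ]]
cam [ 0.56504392 -0.17796022  0.13385608] [-0.30640495 -0.00795791 -0.95186799]
```

The stone is flat (tilt within noise) and flush to the rail. Now I check the free space at its right end.

```bash
python3 -m creep '[[1,-0.01,0,0,0],[1,-0.05,0,0,0],[1,-0.06,0,-0.05,0],[1,-0.06,0,-0.14,0],[1,-0.06,0,-0.2,0],[0.5,-0.06,0,-0.2,0]]'
python3 - <<'E'
from fit import *
im=eyes.get_image('scene');save('sc5',im)
print('edge pts w4', 'see', proj(im,[[.52,-.27,0],[.52,-.35,0],[.52,-.3,0.1]]).round())
ims,V=look(['side'])
for c,v in V['stone']: print(c,fit([v],[.52,-.18,.03],ST))
print(manip.get_state()['qpos'])
E
```

```text
clock: 8.05
position: [0.466, -0.1829, 0.1094]
ee_rot: [0.003, 1.0, 0.013, 0.006]
contact_force: [1.1, -0.4, 0.6]
width: 0.0733
gripper_force: 0.0
edge pts w4 see [[475. 272.]
 [510. 268.]
 [500. 246.]]
side (array([ 0.51981792, -0.18025162,  0.03364358]), np.float64(25.988723754882812))
[-5.13756202e-01  2.83606811e-01  1.88524367e+00  3.57385925e-04
  9.73401723e-01  1.03104167e+00]
```

View pics/sc5.png

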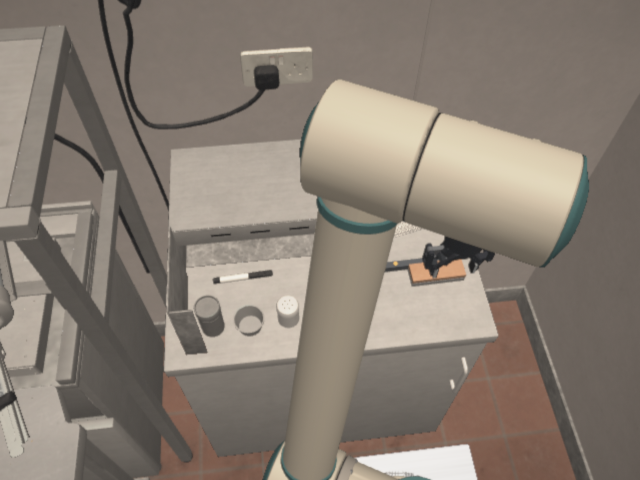

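The scene view shows the stone at (410–466, 262–285) below the gripper. The wall at right is well off the counter, so there is room at the stone's right end. I'll close, turn 90° and go there.

```bash
python3 -m creep '[[0,0,0.1,0,-0.02],[0,0.06,0.193,0,-0.04],[0,0.118,0.193,0,-0.07],[0,0.118,0.193,0,-0.1],[0,0.118,0.193,0,-0.12],[0,0.118,0.193,0,-0.15],[0,0.118,0.193,0,-0.17],[0,0.118,0.193,0,-0.2],[0,0.118,0.193,0,-0.22],[0,0.118,0.193,0,-0.25]]';python3 -m creep '[[0,0,0,0,-0.01],[0,0,0,0,-0.01]]'
python3 - <<'E'
from fit import *
a=[];
for i in range(3):
    im=eyes.get_image('wrist');s=manip.get_state();a.append(np.r_[s['position'],s['ee_rot']])
m=np.mean(a,0);print(m.round(4),'yaw',2*np.arctan2(m[5],m[4]),s['width'])
r=eyes.regions_of('wrist','stone');print(r[0]['confidence'],fit([(im,r[0]['mask'])],[.52,-.18,.03],ST))
save('w6',im)
E
```

```text
clock: 9.25
position: [0.5219, -0.275, 0.1026]
ee_rot: [-0.002, 0.737, 0.675, -0.0]
contact_force: [0.1, -0.6, -0.7]
width: 0.0004
gripper_force: 0.0
clock: 9.45
position: [0.5219, -0.275, 0.1028]
ee_rot: [-0.001, 0.718, 0.696, -0.0]
contact_force: [-0.0, 1.0, -0.6]
width: 0.0001
gripper_force: 0.0
[ 5.221e-01 -2.752e-01  1.034e-01 -1.000e-03  7.184e-01  6.956e-01
 -2.000e-04] yaw 1.5386146406218344 -0.0003104926708550768
0.89 (array([ 0.52024953, -0.1789238 ,  0.0257885 ]), np.float64(12.600418090820312))
```

View pics/w6.png

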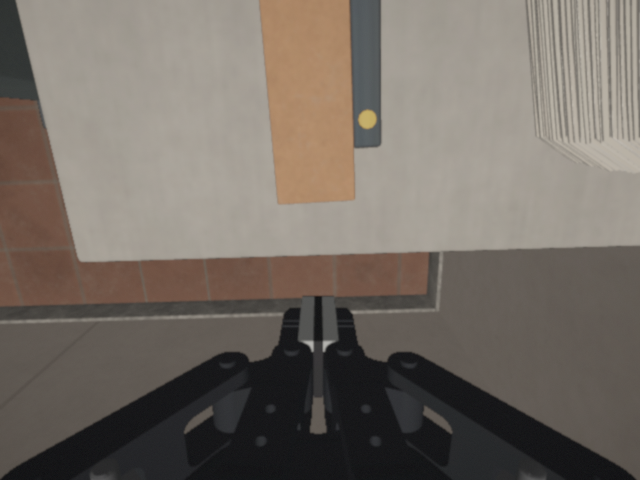

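The wrist view shows the stone's right end at (277–355, 203), flush to the rail. The closed fingers at (318, 300) are aligned with it, just beyond the counter's edge. I'm lowering, with the small turn that is still missing.

```bash
python3 -m creep '[[0,0,0,0.08,-0.009],[0,0,0,0.14,-0.009],[0,0,0,0.166,-0.009],[0,0,0,0.166,-0.009]]'
python3 -m creep '[[0,0.02,0,0,0],[0,0.035,0,0,0],[0,0.045,0,0,0],[0,0.06,0,0,0],[0,0.06,0,0,0]]'
python3 - <<'E'
from h import *
s=manip.get_state();print(2*np.arctan2(s['ee_rot'][2],s['ee_rot'][1]))
E
```

```text
clock: 10.05
position: [0.5212, -0.2747, 0.0199]
ee_rot: [-0.002, 0.698, 0.716, -0.0]
contact_force: [-0.5, -0.1, -0.1]
width: 0.0003
gripper_force: 0.0
clock: 10.55
position: [0.5221, -0.2449, 0.0228]
ee_rot: [0.001, 0.698, 0.716, 0.0]
contact_force: [-0.5, 0.0, -0.5]
width: 0.0002
gripper_force: 0.0
1.5974650620278354
```

```bash
python3 -m creep '[[0,0.02,0,0,0],[0,0.05,0,0,0],[0,0.08,0,0,0],[0,0.11,0,0,0],[0,0.14,0,0,0],[0,0.17,0,0,0],[0,0.2,0,0,0],[0,0.22,0,0,0],[0,0.24,0,0,0],[0,0.24,0,0,0]]'
python3 - <<'E'
from fit import *
ims,V=look(['side','wrist'])
for l,b,p0 in(('stone',ST,[.518,-.04,.03]),('corner_stop',CO,[.538,.039,.023])):
    for c,v in V[l]: print(l,c,fit([v],p0,b))
s=manip.get_state();print(s['position'],s['contact_force'])
save('w7',ims['wrist'])
E
```

```text
clock: 11.55
position: [0.5184, -0.1241, 0.0219]
ee_rot: [-0.0, 0.698, 0.716, 0.0]
contact_force: [0.2, 0.5, -0.9]
width: -0.0001
gripper_force: 0.0
stone side (array([0.766     , 1.58044444, 0.97444444]), np.float64(60.84574890136719))
stone wrist (array([ 0.51730402, -0.05335869,  0.02165876]), np.float64(32.48076629638672))
corner_stop side (array([0.53874121, 0.04040818, 0.01781105]), np.float64(770.8598022460938))
corner_stop wrist (array([0.53720702, 0.11495313, 0.01723595]), np.float64(3257.146240234375))
[ 0.51813441 -0.12544494  0.02139105] [-0.06438268 -0.28469815  0.17003011]
```

View pics/w7.png

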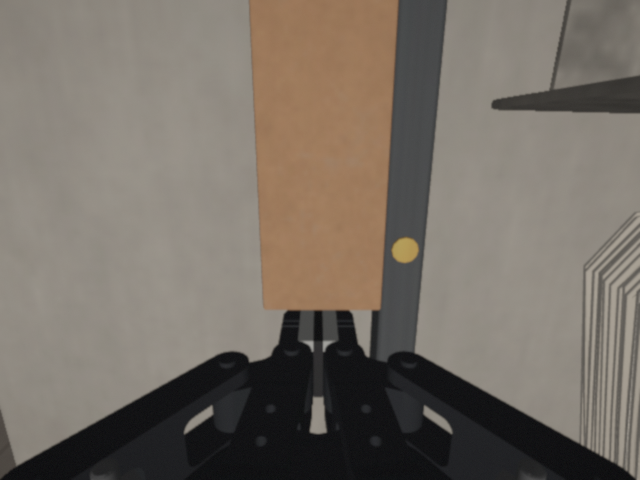

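The wrist view shows the stone at (250–398, 0–310), still flush along the rail, with about 32 mm to go to the end stop.

```bash
python3 -m creep '[[0,0.02,0,0,0],[0,0.035,0,0,0],[0,0.046,0,0,0],[0,0.052,0,0,0],[0,0.056,0,0,0],[0,0.056,0,0,0]]'; python3 -m creep '[[0,0.002,0,0,0],[0,0.004,0,0,0],[0,0.004,0,0,0]]'; python3 -m creep '[[0,0.002,0,0,0],[0,0.004,0,0,0],[0,0.004,0,0,0]]'
```

```text
clock: 12.45
position: [0.5178, -0.097, 0.0219]
ee_rot: [-0.0, 0.698, 0.716, 0.0]
contact_force: [0.3, 0.3, -0.3]
width: -0.0002
gripper_force: 0.0
clock: 12.75
position: [0.518, -0.0958, 0.0219]
ee_rot: [0.0, 0.698, 0.716, -0.0]
contact_force: [0.5, -1.8, -0.2]
width: 0.0002
gripper_force: 0.9
clock: 13.05
position: [0.5179, -0.0936, 0.0219]
ee_rot: [0.0, 0.698, 0.716, 0.0]
contact_force: [0.3, -2.1, 0.0]
width: 0.0003
gripper_force: 1.1
```

```bash
python3 -m creep '[[0,0.002,0,0,0],[0,0.004,0,0,0],[0,0.004,0,0,0]]'; python3 -m creep '[[0,0.002,0,0,0],[0,0.003,0,0,0],[0,0.003,0,0,0]]'; python3 -m creep '[[0,0.002,0,0,0],[0,0.002,0,0,0]]'
```

```text
clock: 13.35
position: [0.5178, -0.0915, 0.0219]
ee_rot: [0.0, 0.698, 0.716, 0.0]
contact_force: [0.9, -1.3, 0.0]
width: 0.0002
gripper_force: 1.2
clock: 13.65
position: [0.5178, -0.0915, 0.0219]
ee_rot: [0.001, 0.697, 0.717, -0.001]
contact_force: [0.1, -7.2, 0.1]
width: 0.0001
gripper_force: 3.7
clock: 13.85
position: [0.5178, -0.0914, 0.0219]
ee_rot: [0.002, 0.697, 0.717, -0.001]
contact_force: [-1.3, -10.2, -0.3]
width: 0.0001
gripper_force: 5.3
```

The end stop is reached: the force rises with no further travel. I'm backing off, rising and looking.

```bash
python3 -m creep '[[0,-0.01,0,0,0],[0,-0.06,0,0,0],[0,-0.1,0,-0.03,0],[0,-0.12,0,-0.12,0],[0,-0.16,0.05,-0.22,0],[0,-0.16,0.05,-0.3,0],[0,-0.16,0.05,-0.35,0],[0,-0.16,0.05,-0.35,0]]'
python3 - <<'E'
from fit import *
ims,V=look(['side','wrist','scene'])
for l,b,p0 in(('stone',ST,[.518,-.022,.023]),('corner_stop',CO,[.538,.039,.023])):
    for c,v in V[l]: print(l,c,fit([v],p0,b))
c=.0225;print('home',T([.538,.039,c],np.array([[-.022,-.06,0]])))
s=manip.get_state();print(s['position'],s['contact_force'])
for l in('pepper_shaker','dip_cup','dredger','carton_stack'): print(l,plane(ims['side'],eyes.place_of('side',l)[0]['centre'])[0,:2].round(3))
cv2.imwrite('pics/w8.png',np.hstack([cv2.resize(ims['side']['frame'][220:370,190:340,::-1],(400,400),interpolation=3),cv2.resize(ims['wrist']['frame'][:480,80:560,::-1],(400,400))]))
E
```

```text
clock: 14.65
position: [0.5471, -0.1687, 0.2012]
ee_rot: [0.004, 0.698, 0.716, 0.002]
contact_force: [0.1, -0.0, -0.8]
width: -0.0003
gripper_force: 0.0
stone side (array([ 0.51770392, -0.02672964,  0.02566755]), np.float64(618.7882080078125))
stone wrist (array([ 0.51608306, -0.02073784,  0.02369927]), np.float64(5.994053840637207))
stone scene (array([ 0.51476242, -0.03686417,  0.14505696]), np.float64(592.9359130859375))
corner_stop side (array([0.53794884, 0.03980659, 0.02165596]), np.float64(694.9942016601562))
corner_stop wrist (array([0.53734962, 0.04027562, 0.02178568]), np.float64(12.751689910888672))
corner_stop scene (array([ 0.54433609,  0.02968976, -0.01043033]), np.float64(658.7544555664062))
home [[ 0.51735545 -0.02147977  0.        ]]
[ 0.54418683 -0.16803069  0.19564527] [ 0.78965706  0.27608672 -0.14295272]Traceback (most recent call last):
  File "<stdin>", line 7, in <module>
IndexError: list index out of range
```

Run:
```python
from fit import *
save('w8',eyes.get_image('wrist'))
```

```text
(no output)
```

View pics/w8.png

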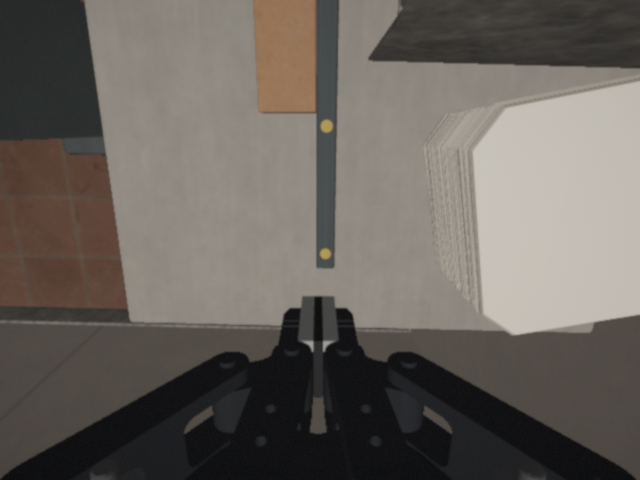

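The wrist view shows the stone's right end at (258–316, 112), flush to the rail, but the left end is out of frame. I'll clear the arm for one last look from the side.

```bash
python3 -m creep '[[0,0,-0.1,0,0],[0,-0.1,-0.2,0,0],[0,-0.2,-0.3,0,0],[0,-0.3,-0.4,0,0],[0,-0.3,-0.4,0,0],[0,-0.3,-0.4,0,0]]'
python3 - <<'E'
from fit import *
ims,V=look(['side'])
for l,b,p0 in(('stone',ST,[.518,-.022,.023]),('corner_stop',CO,[.538,.039,.023])):
    for c,v in V[l]: print(l,c,fit([v],p0,b))
cv2.imwrite('pics/sd9.png',cv2.resize(ims['side']['frame'][110:410,150:500,::-1],(700,600),interpolation=3))
E
```

```text
clock: 15.8
position: [0.3456, -0.3265, 0.1969]
ee_rot: [0.0, 0.7, 0.715, -0.001]
contact_force: [0.8, 0.4, 0.7]
width: 0.0001
gripper_force: 0.0
stone side (array([ 0.51599023, -0.0226697 ,  0.02982508]), np.float64(15.485086441040039))
corner_stop side (array([0.5379755 , 0.0392076 , 0.02042001]), np.float64(207.15489196777344))
```

View pics/sd9.png

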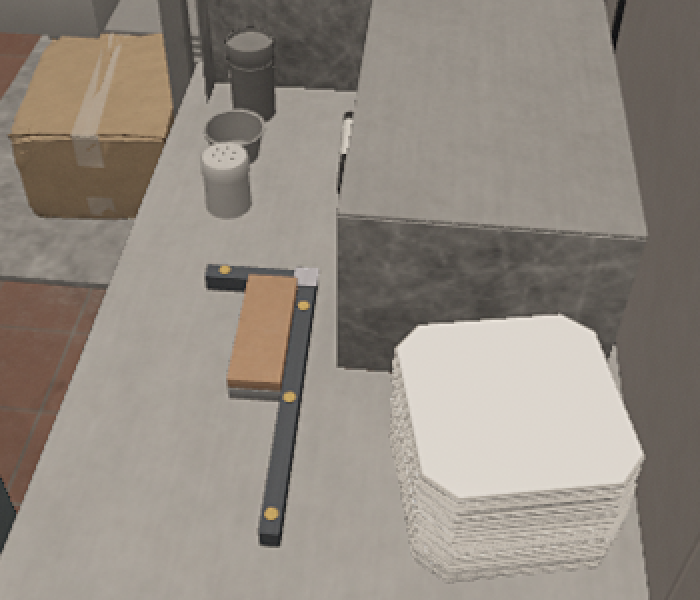

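The side view shows the stone at (228–297, 275–398), seated in the corner against both bars. The bystanders stand where they were and the arm is clear.

```bash
python3 -c "
from rig import manip
print(manip.sign_off())"
```

```text
the job is handed in; nothing more can be done
None
```

The stone was slid into the corner stop, with its long side against the rail and its left end at the end stop (within about 1 mm by camera fit). The arm was backed clear, the bystanders look unmoved in the last side view, and the job was handed in at about 16 s on the robot's clock; no verdict came back.

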